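Free the stuck stopper of the squat reagent bottle

ROBOT

A 6-joint arm with a two-finger parallel gripper is mounted at the origin on the work surface. World frame = base frame: x ahead of the robot, y to its left, z up, the work surface at z = 0. Lengths are in m, angles in rad, forces in N, time in s.
With the tool pointing down it reaches from about 0.35 to 0.975 m from the base axis. Payload 17.4 kg.
Tool frame: the origin (TCP) lies midway between the tips of the shut fingers; the grasp point (between the pads) lies 19 mm behind it; z points along the fingers, y is the line along which they close (so a half turn about z gives the same grasp; the last joint's range is limited). The gripper opens to 85 mm and grips with 20 to 120 N. Pads are 22 mm wide; open, the fingers measure 114 mm over their backs; the gripper's body (76 mm by 85 mm) begins 54 mm behind the grasp point. The pads swing forward as they close: fully open they stand 13 mm farther back than shut.
Start: joints at [1.224, 0.116, 1.442, -0, 1.584, -0.038], TCP at [0.205, 0.643, 0.231] pointing down, gripper open.
Joint ranges: [-2.83, 2.83], [-0.83, 2.19], [0.07, 2.5], [-1.14, 4.28], [0.01, 3], [-2.97, 2.97]. Speed limits (rad/s): [1.89, 1.89, 2.22, 3.14, 3.14, 3.14].

INTERFACE

Orientations are given as a rotation vector (axis times angle).
In Python, from workcell import env, job, camera gives the robot as it stands (env), with the cameras as plain functions and the job (job).
- The arm moves only by the tool nudge_tcp, called after "Request:" by a JSON object that holds its "name" and its "arguments", one argument or row to a line. Schema: {"type":"object","properties":{"plan":{"type":"object","properties":{"rows":{"type":"array","items":{"type":"array","items":{"type":"number"},"minItems":6,"maxItems":6},"minItems":1,"maxItems":20}},"additionalProperties":false,"required":["rows"]},"finger_gap":{"type":"number"},"force":{"type":"number"},"only":{"type":"string"},"quiet":{"type":"boolean"},"lines":{"type":"string"}},"required":["plan"],"additionalProperties":false}. plan is an object whose key "rows" holds a list of rows, 1 to 20 of them, each of 6 numbers: dx, dy, dz in a scale on which 1.0 is 0.4 m, then a rotation vector rx, ry, rz in a scale on which 1.0 is pi/2 rad; each row shifts and turns the commanded pose from where the row before left it, along the tool's axes as they then stand; what a row does not reach is not made up. A row lasts 1/12 s, in which the tool goes at most 0.0417 m and 0.125 rad, less where a joint would pass 70% of its speed; a pose out of reach is approached as far as the arm can. finger_gap is the opening from 0.0 (shut) to 1.0 (fully open), set as the call begins (left out keeps the last). The fingers move at their own pace and stop on an object; force is the grip in N (left out, the last holds). Time passes only in rows, so rows that do not move let the fingers close. The tool returns the time, the measured TCP pose, the force, the opening and the grip force at its end. only (a regular expression) keeps the lines of the reply that match it, lines (a string "A,B") keeps lines A to B, and quiet returns only ok. A shift or turn number past 1, either way, is cut back to 1. Input that does not fit is refused with a message, and nothing moves.
- env.observe(): the state, without advancing time (a new reading comes with each control period).
- camera(name): name is "scene" or "top"; returns a dict with "color" (384x512x3 uint8, red, green, blue), "vfov" (degrees; the focal length in pixels is half the picture's height over the tangent of half this angle, whatever the lens; pixels are square), "cx", "cy" (the principal point, pixels), "dist_coeffs" ([k1, k2, p1, p2, k3] as OpenCV has them; the pictures are not rectified), "pose" (4x4, takes a point from camera to world coordinates). Camera axes: x right, y up, looking along -z (the intrinsics and any distortion apply to the point x, -y, -z); pixel columns grow to the right and rows downward; lengths in m; the calibration is good to about 2 mm. A picture is of the moment at which its call begins. There is no depth.
- job.hand_in(): hands the job in; it is judged then, once.
The state is a dict: "t": time; "qpos": joint angles; "dq": joint speeds; "joint_torque": joint torques, N m; "position": TCP position; "ee_rot": TCP orientation; "contact_force": force on the tool from outside, world axes, zero at the start; "ft_torque": the same for the moment, N m; "gripper_width": opening from 0.0 (shut) to 1.0 (fully open); "gripper_force": force on a finger pad.
Only numpy, scipy, OpenCV 4.12 (cv2) and the standard library are available. Lean on these libraries where they do the work, as an engineer would, in place of code of your own. Each camera call takes 0.05 s, during which the arm holds its last target. There are 200 camera calls.

TASK

The glass stopper of the short, wide round bottle is stuck in its taper. Twist it about an eighth of a turn, either way, while it is still down in the neck, then pull it straight up and out, and lower it plug-first into the little white stopper stand; let go only when it is down, so that it stands upright there with its flange on the stand's rim.

Things in the scene. Friction and masses are not known exactly. Their poses are not given: they have to be found in the camera images.
- stopper: Frosted glass stopper in the squat bottle (the others have the same), 78 mm tall, 90 g. Origin: centre of the plug's lower end, z up. Plug 32 mm long, tapering from 27 mm diameter at the top to 22 (end 18); over it a flange 52 mm across, z 32 to 38 mm, resting on the rim. Stuck, it gives under 6 mm to a straight 50 N pull; turned 40 to 140 degrees either way (little torque), it lifts out freely.
- stopper_grip (a point): Centre of the flat upright grip on top of the stopper, on its axis, 58 mm above the stopper's origin. The grip is 36 mm wide along x, 14 mm thick along y and 40 mm tall (20 mm above and below this point, down to the flange): pinch it across y from above. Axes as the stopper's.
- squat_bottle: Short wide round bottle, amber glass, 100 mm across, rim 115 mm high, bore 28 mm, bolted down in a 120 mm steel foot. Origin: centre of its underside. At the start its x is parallel to the stopper's (within 3 degrees), the stopper's origin 83 mm above. Other bottles, 140 mm or more away, also bolted: slim round (68 mm across, 226 mm high with stopper) and square (72 mm wide, 191 mm high).
- stand: Stopper stand: white porcelain tube 48 mm high, 52 mm outside, open at the top, bore 42 mm wide and over 35 mm deep, on a 72 mm round foot, fixed to the table nearer the robot than the bottles. Origin: centre of its underside, z up. With the stopper's flange on its rim, the stopper's origin is 16 mm above this origin.

How it is judged:
On the way, in this order (a step that is already met when the one before it is completed fails the run):
1. the stopper is turned at least 23 degrees in the neck, still seated (raised less than 8 mm) (angle between the x axis of stopper and the x axis of squat_bottle, either way round above 0.4 rad and z of stopper in the frame of squat_bottle below 0.091 m and horizontal distance between stopper and squat_bottle below 0.01 m), for 0.1 s.
2. the stopper is pulled up and clear of the bottle's rim, its plug's end above the rim and within 30 mm of the neck's axis (z of stopper in the frame of squat_bottle above 0.117 m and horizontal distance between stopper and squat_bottle below 0.03 m), for 0.02 s.
3. the stopper is lowered into the stand while the fingers still hold it (flange less than 15 mm above the rim, plug within the bore) (z of stopper in the frame of stand below 0.031 m and horizontal distance between stopper and stand below 0.015 m and contact force between the fingers and stopper above 0.5 N), for 0.05 s.
At the end, for the whole second after the job is handed in: The stopper stands at rest and released in the stopper stand: upright within 10 degrees, its axis within 12 mm of the stand's, its flange down on the rim (within 6 mm) (horizontal distance between stopper and stand below 0.012 m and z of stopper in the frame of stand between 0.01 and 0.022 m and angle between stopper's own z axis and vertical below 0.17 rad and linear speed of stopper below 0.02 m/s); the robot touches nothing.
It also fails if it takes over 43 s, if anything falls off the work surface, if the arm or the gripper's body presses on something with over 40 N, if the wrist force passes 120 N, or if a joint passes its speed limit or range.

## Working session

There is one attempt and no reset: what is moved stays moved. The work goes in short steps, Python scripts to look and compute and a tool call to move; the robot and the scene stay as the last step left them, time stands still between calls to the robot, and variables do not carry over. Pictures are saved under pics/ and viewed, at most 10 in all, crops included, and the job is handed in when it is done.

```bash
ls; mkdir -p pics; cat > h.py <<'E'
import numpy as np, cv2
from workcell import env, job, camera
def K(c):
    h,w=c["color"].shape[:2]; f=h/2/np.tan(np.radians(c["vfov"])/2)
    return np.array([[f,0,c["cx"]],[0,f,c["cy"]],[0,0,1.]]), np.array(c["dist_coeffs"],float)
def ray(c,uv):
    k,d=K(c); p=cv2.undistortPoints(np.array([[uv]],float),k,d)[0,0]
    P=np.array(c["pose"]); return P[:3,3], P[:3,:3]@np.array([p[0],-p[1],-1.])
def atz(c,uv,z):
    o,r=ray(c,uv); return o+r*(z-o[2])/r[2]
def proj(c,X):
    k,d=K(c); P=np.array(c["pose"]); q=(np.atleast_2d(X)-P[:3,3])@P[:3,:3]*[1,-1,-1]
    return cv2.projectPoints(q,np.zeros(3),np.zeros(3),k,d)[0][:,0]
E
python3 - <<'E'
from h import *
import pickle
cs={}
for n in("scene","top"):
    c=camera(n); cs[n]=c
    cv2.imwrite(f"pics/{n}0.png",cv2.resize(c["color"][...,::-1],(800,600),interpolation=cv2.INTER_CUBIC))
    print(n,np.round(c["pose"],3).tolist(),c["vfov"],c["cx"],c["cy"],c["dist_coeffs"])
pickle.dump(cs,open("c0.pkl","wb"))
s=env.observe();print(s["t"],s["position"],s["ee_rot"],s["contact_force"])
E
```

```text
pics
workcell.py
scene [[0.439, -0.599, 0.67, 0.981], [0.898, 0.305, -0.316, -0.219], [-0.016, 0.74, 0.672, 0.551], [0.0, 0.0, 0.0, 1.0]] 55.87902881830222 257.2419649031655 187.48974859161365 [-0.09835494  0.          0.          0.          0.        ]
top [[0.007, 0.985, -0.174, 0.42], [-1.0, 0.004, -0.014, -0.017], [-0.013, 0.174, 0.985, 0.827], [0.0, 0.0, 0.0, 1.0]] 54.16100439268173 257.4179246688221 196.15218958045685 [-0.07645835  0.          0.          0.          0.        ]
0.1 [0.20511372 0.64291232 0.23065517] [-4.83109049e-01 -3.10406585e+00  1.58391156e-03] [0.19627283 0.12340862 0.45745765]
```

View pics/scene0.png

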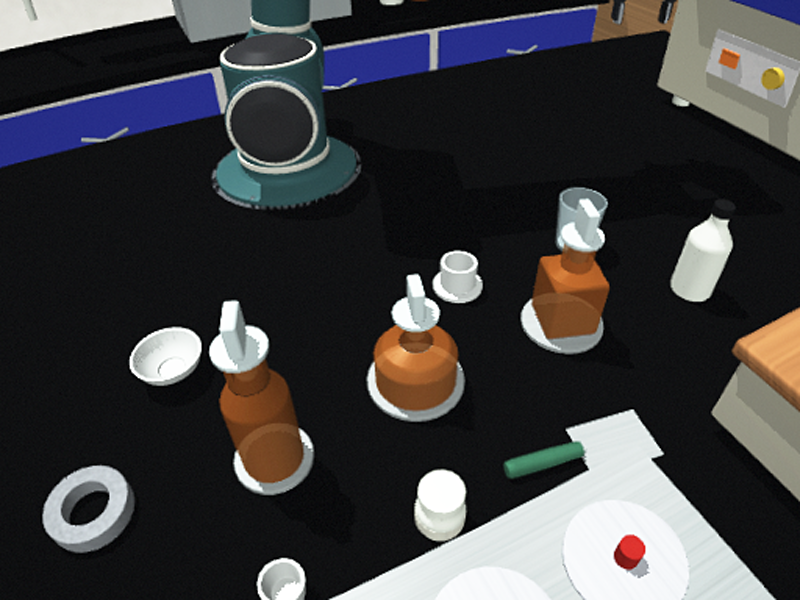

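View pics/top0.png

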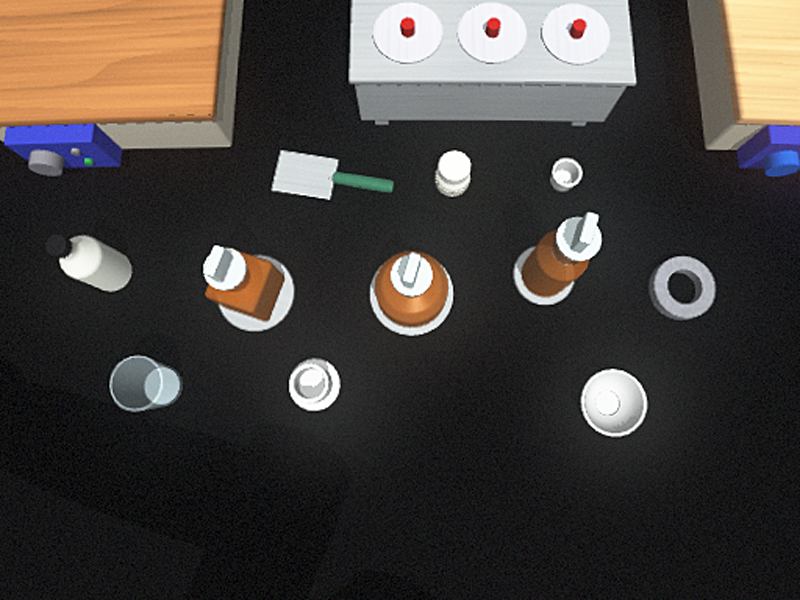

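The squat bottle's stopper is at about (411,272) in the top picture and (415,305) in the scene picture. The stand is at (315,384) in the top picture and (458,275) in the scene picture. I'll enlarge both.

```bash
python3 - <<'E'
from h import *
import pickle
cs=pickle.load(open("c0.pkl","rb"))
def crop(n,u,v): return cv2.resize(cs[n]["color"][v:v+50,u:u+66,::-1],(396,300),interpolation=cv2.INTER_CUBIC)
cv2.imwrite("pics/crops.png",np.vstack([np.hstack([crop("top",230,150),crop("top",168,221)]),np.hstack([crop("scene",233,170),crop("scene",260,151)])]))
E
```

```text
(no output)
```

View pics/crops.png

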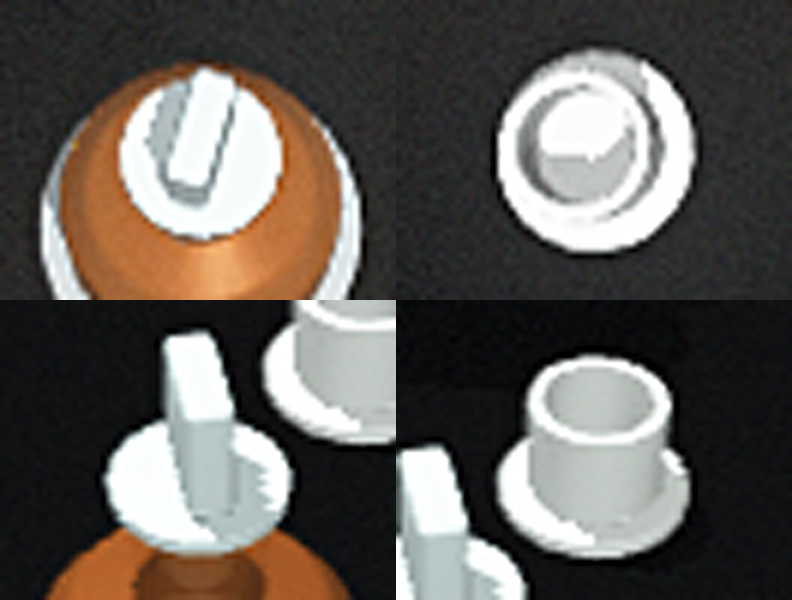

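```bash
python3 - <<'E'
from h import *
import pickle
cs=pickle.load(open("c0.pkl","rb"))
O={"tl":("top",230,150,0,0),"tr":("top",168,221,396,0),"bl":("scene",233,170,0,300),"br":("scene",260,151,396,300)}
def P(k,x,y,z):
    n,u,v,a,b=O[k]; return np.round(atz(cs[n],((x-a+.5)/6-.5+u,(y-b+.5)/6-.5+v),z),4)[:2]
print("flange",P("tl",200,159,.121),P("bl",199,482,.120))
print("griptop",P("tl",204,128,.161),P("bl",197,378,.161))
print("rim",P("tr",580,146,.048),P("br",598,400,.048)); print("foot",P("tr",596,150,.005),P("br",593,475,.005))
print("flange dia",P("tl",119,159,.121)-P("tl",282,159,.121), "rim",P("br",525,400,.048)-P("br",671,400,.048))
t=[P("tl",*p,.161) for p in((190,72),(238,78),(210,190),(170,180))]
d=(t[0]+t[1]-t[2]-t[3])/2; print("grip dir top",d,np.degrees(np.arctan2(d[1],d[0])))
b=[P("bl",*p,.161) for p in((163,336),(207,336),(233,420),(185,420))]
d=(b[0]+b[1]-b[2]-b[3])/2; print("grip dir scene",d,np.degrees(np.arctan2(d[1],d[0])))
s=env.observe(); print(cv2.Rodrigues(np.array(s["ee_rot"]))[0].round(3))
# overlay model
from itertools import product
sc=[]
for n,u,v,_,_ in O.values():
    im=cv2.resize(cs[n]["color"][v:v+50,u:u+66,::-1],(396,300),interpolation=cv2.INTER_CUBIC)
    def dr(X,col):
        q=(proj(cs[n],X)-[u,v]+.5)*6-.5; cv2.polylines(im,[np.int32(q*8)],True,col,1,cv2.LINE_AA,3)
    th=np.linspace(0,6.28,60)
    ci=lambda c,r,z:np.c_[c[0]+r*np.cos(th),c[1]+r*np.sin(th),0*th+z]
    F=(P("tl",200,159,.121)+P("bl",199,482,.120))/2; S=(P("tr",580,146,.048)+P("br",598,400,.048))/2
    dr(ci(F,.026,.121),(0,0,255)); dr(ci(S,.026,.048),(0,0,255)); dr(ci(S,.021,.048),(0,160,0)); dr(ci(S,.036,.004),(255,0,0))
    a=np.radians(-12);R=np.array([[np.cos(a),-np.sin(a)],[np.sin(a),np.cos(a)]])
    g=np.array([[.018,.007],[.018,-.007],[-.018,-.007],[-.018,.007]])@R.T+F
    dr(np.c_[g,[.161]*4],(0,0,255)); sc.append(im)
cv2.imwrite("pics/ov.png",np.vstack([np.hstack(sc[:2]),np.hstack(sc[2:])]))
E
```

```text
flange [ 0.5848 -0.0168] [ 0.5863 -0.0178]
griptop [ 0.5851 -0.018 ] [ 0.5876 -0.019 ]
rim [0.4552 0.1165] [0.4561 0.1167]
foot [0.4557 0.1179] [0.4497 0.1207]
flange dia [-0.0002  0.0524] rim [-0.0243 -0.0477]
grip dir top [ 0.0344 -0.0072] -11.821488340607239
grip dir scene [-0.0336   0.00985] 163.6612496901057
[[-0.953  0.304 -0.   ]
 [ 0.304  0.953 -0.001]
 [-0.    -0.001 -1.   ]]
```

View pics/ov.png

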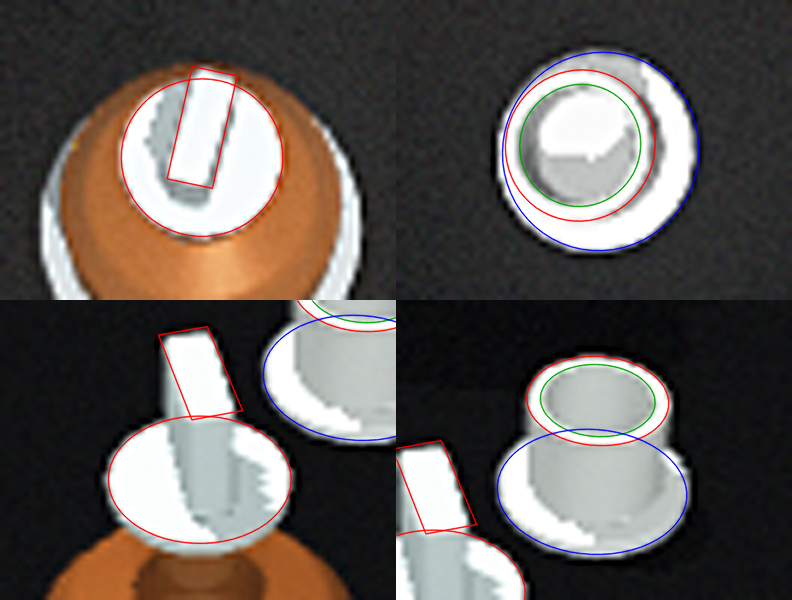

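The overlay fits both views: stopper axis at (0.5856, -0.0173), grip along about -14°, stand at (0.4556, 0.1166). I'll rise a little, then cross at height.

Units first: shifts go in shares of 0.4 m and turns go in shares of pi/2 rad. So -0.03 m is -0.075, -0.0296 m is -0.074.

Request:
{"name": "nudge_tcp", "arguments": {
  "plan": {"rows":[[0,0,-0.075,0,0,0],[-0.074,-0.0675,0,0,0,0],[-0.074,-0.0675,0,0,0,0],[-0.074,-0.0675,0,0,0,0],[-0.074,-0.0675,0,0,0,0],[-0.074,-0.0675,0,0,0,0],[-0.074,-0.0675,0,0,0,0],[-0.074,-0.0675,0,0,0,0],[-0.074,-0.0675,0,0,0,0],[-0.074,-0.0675,0,0,0,0],[-0.074,-0.0675,0,0,0,0],[-0.074,-0.0675,0,0,0,0],[-0.074,-0.0675,0,0,0,0],[-0.074,-0.0675,0,0,0,0],[-0.074,-0.0675,0,0,0,0],[-0.074,-0.0675,0,0,0,0],[-0.074,-0.0675,0,0,0,0],[-0.074,-0.0675,0,0,0,0],[-0.074,-0.0675,0,0,0,0],[-0.074,-0.0675,0,0,0,0]]},
  "finger_gap": 0.6
}}

```text
t: 1.77
position: [0.5856, -0.0187, 0.2611]
ee_rot: [-0.483, -3.104, -0.0]
contact_force: [0.7, 0.8, -0.1]
gripper_width: 0.595
gripper_force: 0.0
```

Request:
{"name": "nudge_tcp", "arguments": {
  "plan": {"rows":[[0,0,0,0,0,-0.0414],[0,0,0,0,0,0],[0,0,0,0,0,0]]}
}}

```text
t: 2.02
position: [0.5849, -0.0165, 0.2609]
ee_rot: [-0.385, -3.117, -0.0]
contact_force: [-1.0, -0.1, -0.0]
gripper_width: 0.6
gripper_force: 0.0
```

```bash
cat > rel.py <<'E'
import sys
from h import *
g=np.array(list(map(float,sys.argv[1:4]))); s=env.observe(); R=cv2.Rodrigues(np.array(s["ee_rot"]))[0]
print("pos",np.round(s["position"],4),"q",np.round(s["qpos"],2),"F",np.round(s["contact_force"],1),"yaw_y",np.degrees(np.arctan2(R[1,1],R[0,1])).round(1),"tool d",(R.T@(g-s["position"])).round(4),"tilt",R[:,2].round(3))
E
python3 rel.py .5856 -.0173 .129
```

```text
pos [ 0.5849 -0.0165  0.2609] q [-0.07 -0.09  1.6   0.    1.63 -1.4 ] F [-1.  -0.1 -0. ] yaw_y 75.9 tool d [-0.001  -0.0006  0.1319] tilt [-0.001  0.    -1.   ]
```

Converted, 0.025 m is 0.0625, 0.02 m is 0.05.

Request:
{"name": "nudge_tcp", "arguments": {
  "plan": {"rows":[[-0.0025,-0.0015,0.05,0,0,0],[0,0,0.0625,0,0,0],[0,0,0.0625,0,0,0],[0,0,0.0625,0,0,0],[0,0,0.05,0,0,0],[0,0,0.0413,0,0,0],[0,0,0,0,0,0],[0,0,0,0,0,0]]}
}}

```text
t: 2.68
position: [0.5853, -0.0164, 0.1298]
ee_rot: [-0.382, -3.117, -0.0]
contact_force: [-0.4, -0.5, 0.6]
gripper_width: 0.6
gripper_force: 0.0
```

Request:
{"name": "nudge_tcp", "arguments": {
  "plan": {"rows":[[0,0,0,0,0,0],[0,0,0,0,0,0],[0,0,0,0,0,0],[0,0,0,0,0,0],[0,0,0,0,0,0],[0,0,0,0,0,0],[0,0,0,0,0,0],[0,0,0,0,0,0]]},
  "finger_gap": 0,
  "force": 60
}}

```text
t: 3.35
position: [0.5864, -0.0173, 0.1313]
ee_rot: [0.382, 3.116, 0.001]
contact_force: [-0.7, 0.9, 6.6]
gripper_width: 0.156
gripper_force: 59.3
```

```bash
python3 rel.py .5856 -.0173 .129
```

```text
pos [ 0.5864 -0.0173  0.1313] q [-0.07 -0.03  1.76  0.    1.41 -1.4 ] F [-0.7  0.9  6.6] yaw_y 76.0 tool d [ 0.0008 -0.0002  0.0023] tilt [ 0.002  0.    -1.   ]
```

Converted, -0.002 m is -0.005, 0.1 rad is 0.0637.

Request:
{"name": "nudge_tcp", "arguments": {
  "plan": {"rows":[[0,0,-0.005,0,0,0],[0,0,0,0,0,0.0637],[0,0,0,0,0,0.0637],[0,0,0,0,0,0.0637],[0,0,0,0,0,0.0637],[0,0,0,0,0,0.0637],[0,0,0,0,0,0.0637],[0,0,0,0,0,0.0637],[0,0,0,0,0,0.0637],[0,0,0,0,0,0.0637],[0,0,0,0,0,0],[0,0,0,0,0,0],[0,0,0,0,0,0]]},
  "force": 90
}}

```text
t: 4.43
position: [0.5859, -0.0174, 0.1319]
ee_rot: [1.696, 2.644, 0.0]
contact_force: [-0.3, 0.7, -1.3]
gripper_width: 0.151
gripper_force: 87.6
```

```bash
python3 rel.py .5856 -.0173 .129
python3 - <<'E'
from h import *
ims=[]
for n,u,v in(("top",220,130),("scene",220,140)):
    c=camera(n); ims.append(cv2.resize(c["color"][v:v+90,u:u+90,::-1],(400,400),interpolation=cv2.INTER_CUBIC))
cv2.imwrite("pics/tw.png",np.hstack(ims))
E
```

```text
pos [ 0.5859 -0.0174  0.1319] q [-0.07 -0.03  1.76 -0.    1.42 -0.5 ] F [-0.3  0.7 -1.3] yaw_y 24.7 tool d [ 0.0002 -0.0002  0.0029] tilt [ 0. -0. -1.]
```

View pics/tw.png

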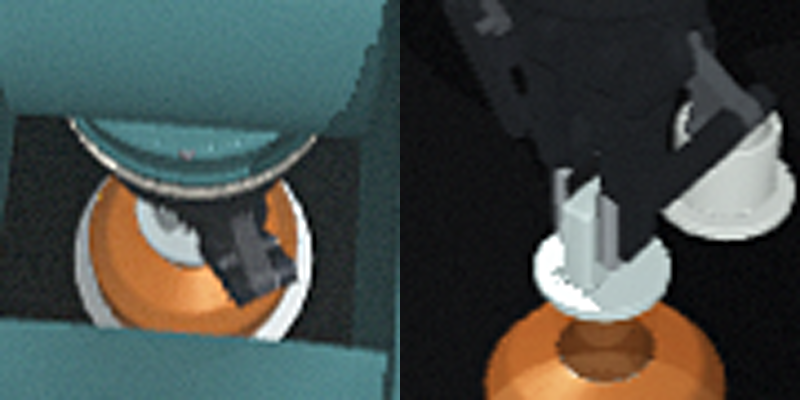

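The right-hand view shows the grip held squarely and turned with the fingers, flange still down on the rim. Now pull.

Converted, -0.01 m is -0.025, -0.005 m is -0.0125.

Request:
{"name": "nudge_tcp", "arguments": {
  "plan": {"rows":[[0,0,-0.0125,0,0,0],[0,0,-0.0125,0,0,0],[0,0,-0.025,0,0,0],[0,0,-0.025,0,0,0],[0,0,-0.025,0,0,0],[0,0,-0.025,0,0,0],[0,0,-0.025,0,0,0],[0,0,-0.025,0,0,0],[0,0,-0.025,0,0,0],[0,0,0,0,0,0],[0,0,0,0,0,0]]}
}}

```text
t: 5.45
position: [0.586, -0.0174, 0.2123]
ee_rot: [1.7, 2.641, 0.001]
contact_force: [0.2, 0.6, -0.8]
gripper_width: 0.149
gripper_force: 87.7
```

```bash
python3 rel.py .4556 .1166 .205
python3 - <<'E'
from h import *
import pickle
c=camera("scene"); pickle.dump(c,open("c1.pkl","wb"))
cv2.imwrite("pics/up.png",cv2.resize(c["color"][90:240,180:380,::-1],(800,600),interpolation=cv2.INTER_CUBIC))
E
```

```text
pos [ 0.586  -0.0174  0.2123] q [-0.07 -0.07  1.66 -0.    1.55 -0.5 ] F [ 0.2  0.6 -0.8] yaw_y 24.5 tool d [ 0.176  -0.0632  0.0072] tilt [ 0.001 -0.    -1.   ]
```

View pics/up.png

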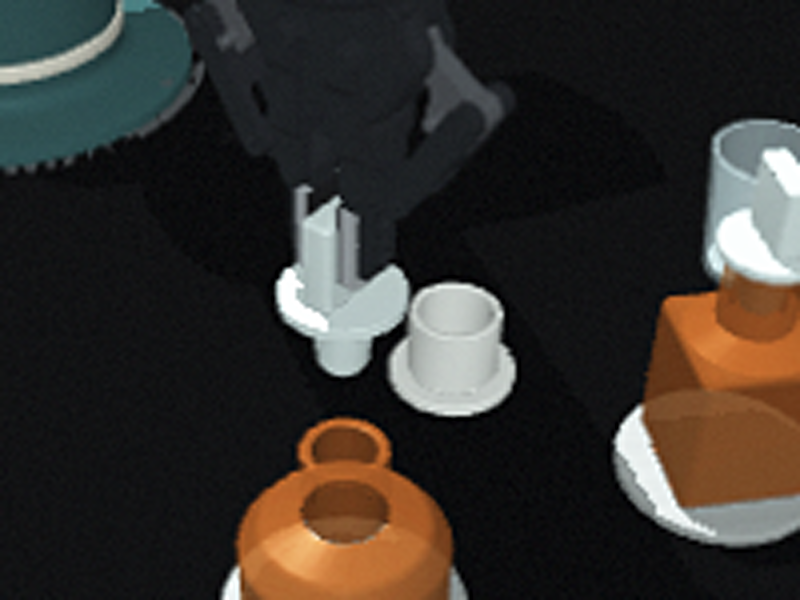

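The picture shows the stopper free and upright, plug end at (343,370), and the open neck below at (345,445). Carry it to the stand and lower to just over the rim.

Converted, 0.025 m is 0.0625, 0.022 m is 0.055.

Request:
{"name": "nudge_tcp", "arguments": {
  "plan": {"rows":[[0.0275,-0.01,0,0,0,0],[0.055,-0.0198,0,0,0,0],[0.055,-0.0198,0,0,0,0],[0.055,-0.0198,0,0,0,0],[0.055,-0.0198,0,0,0,0],[0.055,-0.0198,0,0,0,0],[0.055,-0.0198,0,0,0,0],[0.055,-0.0198,0,0,0,0],[0.0275,-0.0098,0,0,0,0],[0,0,0,0,0,0],[0,0,0.0625,0,0,0],[0,0,0.0625,0,0,0],[0,0,0.0625,0,0,0],[0,0,0.0425,0,0,0],[0,0,0,0,0,0],[0,0,0,0,0,0]]}
}}

```text
t: 6.83
position: [0.4554, 0.1162, 0.1194]
ee_rot: [-1.7, -2.64, 0.002]
contact_force: [0.7, 0.1, -0.5]
gripper_width: 0.152
gripper_force: 87.8
```

```bash
python3 rel.py .4556 .1166 .066
python3 - <<'E'
from h import *
c=camera("scene"); s=env.observe();p=s["position"]
im=cv2.resize(c["color"][110:230,230:350,::-1],(600,600),interpolation=cv2.INTER_CUBIC)
th=np.linspace(0,6.28,60)
for x,y,r,z,col in((p[0],p[1],.026,p[2]-.049+.038,(0,0,255)),(p[0],p[1],.009,p[2]-.049,(0,255,0)),(.4556,.1166,.026,.048,(255,0,0))):
    q=(proj(c,np.c_[x+r*np.cos(th),y+r*np.sin(th),0*th+z])-[230,110]+.5)*5-.5
    cv2.polylines(im,[np.int32(q*8)],True,col,1,cv2.LINE_AA,3)
cv2.imwrite("pics/hov.png",im)
E
```

```text
pos [0.4554 0.1162 0.1194] q [ 0.2  -0.29  2.01 -0.    1.43 -0.23] F [ 0.7  0.1 -0.5] yaw_y 24.4 tool d [0.0003 0.0005 0.0534] tilt [-0.002 -0.    -1.   ]
```

View pics/hov.png

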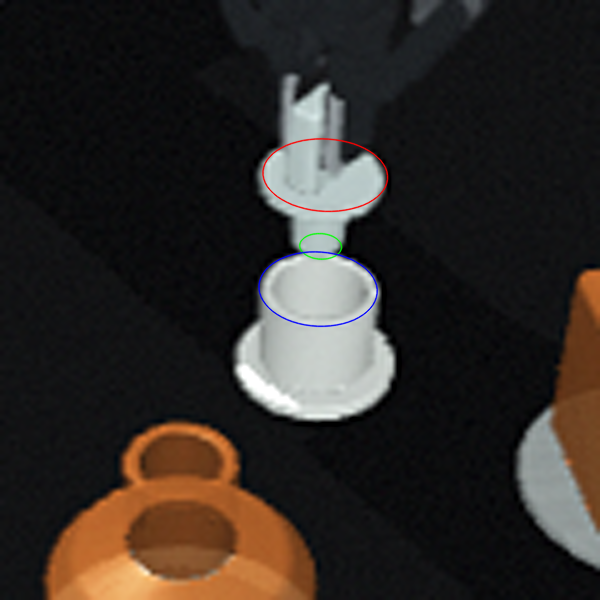

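The stopper (flange at (323,178), plug end at (318,248)) hangs centred over the stand's rim at (318,288). Lower it slowly.

Converted, 0.01 m is 0.025, 0.006 m is 0.015.

Request:
{"name": "nudge_tcp", "arguments": {
  "plan": {"rows":[[0,0,0.025,0,0,0],[0,0,0.025,0,0,0],[0,0,0.025,0,0,0],[0,0,0.025,0,0,0],[0,0,0.015,0,0,0],[0,0,0.0075,0,0,0],[0,0,0.005,0,0,0],[0,0,0.0038,0,0,0],[0,0,0,0,0,0],[0,0,0,0,0,0],[0,0,0,0,0,0]]}
}}

```text
t: 7.8
position: [0.4556, 0.1167, 0.0677]
ee_rot: [1.7, 2.641, 0.001]
contact_force: [-1.0, 0.2, -1.1]
gripper_width: 0.148
gripper_force: 87.8
```

```bash
python3 rel.py .4556 .1166 .065
```

```text
pos [0.4556 0.1167 0.0677] q [ 0.2  -0.25  2.06  0.    1.33 -0.23] F [-1.   0.2 -1.1] yaw_y 24.5 tool d [-0.0001 -0.0001  0.0027] tilt [ 0.001  0.    -1.   ]
```

Converted, 0.001 m is 0.0025.

Request:
{"name": "nudge_tcp", "arguments": {
  "plan": {"rows":[[0,0,0.0025,0,0,0],[0,0,0.0025,0,0,0],[0,0,0.0025,0,0,0],[0,0,0,0,0,0],[0,0,0,0,0,0]]}
}}

```text
t: 8.22
position: [0.4555, 0.1167, 0.0644]
ee_rot: [1.7, 2.642, 0.0]
contact_force: [0.1, 1.5, 1.0]
gripper_width: 0.15
gripper_force: 88.0
```

```bash
python3 rel.py .4556 .1166 .065
```

```text
pos [0.4555 0.1167 0.0644] q [ 0.2  -0.25  2.06  0.    1.33 -0.23] F [0.1 1.5 1. ] yaw_y 24.5 tool d [-0.0001  0.0001 -0.0006] tilt [ 0.  0. -1.]
```

Converted, 0.001 m is 0.0025.

Request:
{"name": "nudge_tcp", "arguments": {
  "plan": {"rows":[[0,0,0.0025,0,0,0],[0,0,0.0025,0,0,0],[0,0,0,0,0,0],[0,0,0,0,0,0]]}
}}

```text
t: 8.55
position: [0.4556, 0.1167, 0.0643]
ee_rot: [1.7, 2.642, 0.0]
contact_force: [-15.0, -1.6, 26.4]
gripper_width: 0.15
gripper_force: 91.9
```

```bash
python3 rel.py .4556 .1166 .065
```

```text
pos [0.4556 0.1167 0.0643] q [ 0.2  -0.25  2.06  0.    1.33 -0.23] F [-15.   -1.6  26.4] yaw_y 24.5 tool d [-0.0001 -0.0001 -0.0007] tilt [ 0.  0. -1.]
```

The flange is firmly down on the rim. Back off the press, release and rise.

Converted, -0.002 m is -0.005.

Request:
{"name": "nudge_tcp", "arguments": {
  "plan": {"rows":[[0,0,-0.005,0,0,0],[0,0,0,0,0,0]]}
}}

```text
t: 8.72
position: [0.4556, 0.1166, 0.0647]
ee_rot: [1.7, 2.641, 0.001]
contact_force: [0.1, 0.4, -0.7]
gripper_width: 0.147
gripper_force: 87.8
```

Request:
{"name": "nudge_tcp", "arguments": {
  "plan": {"rows":[[0,0,0,0,0,0],[0,0,0,0,0,0],[0,0,0,0,0,0],[0,0,0,0,0,0],[0,0,0,0,0,0]]},
  "finger_gap": 0.6
}}

```text
t: 9.13
position: [0.4554, 0.1166, 0.0642]
ee_rot: [-1.7, -2.642, 0.0]
contact_force: [-0.2, -0.7, 0.5]
gripper_width: 0.599
gripper_force: 0.0
```

Request:
{"name": "nudge_tcp", "arguments": {
  "plan": {"rows":[[0,0,-0.025,0,0,0],[0,0,-0.05,0,0,0],[0,0,-0.075,0,0,0],[0,0,-0.075,0,0,0],[0,0,-0.075,0,0,0],[0,0,-0.075,0,0,0],[0,0,0,0,0,0],[0,0,0,0,0,0],[0,0,0,0,0,0]]}
}}

```text
t: 9.88
position: [0.4553, 0.1166, 0.2142]
ee_rot: [-1.7, -2.642, 0.0]
contact_force: [0.2, -0.1, -0.5]
gripper_width: 0.602
gripper_force: 0.0
```

```bash
python3 - <<'E'
from h import *
c=camera("scene")
im=cv2.resize(c["color"][110:230,230:350,::-1],(600,600),interpolation=cv2.INTER_CUBIC)
th=np.linspace(0,6.28,60)
q=(proj(c,np.c_[.4556+.026*np.cos(th),.1166+.026*np.sin(th),0*th+.054])-[230,110]+.5)*5-.5
cv2.polylines(im,[np.int32(q*8)],True,(0,0,255),1,cv2.LINE_AA,3)
cv2.imwrite("pics/end.png",im)
E
```

```text
(no output)
```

View pics/end.png

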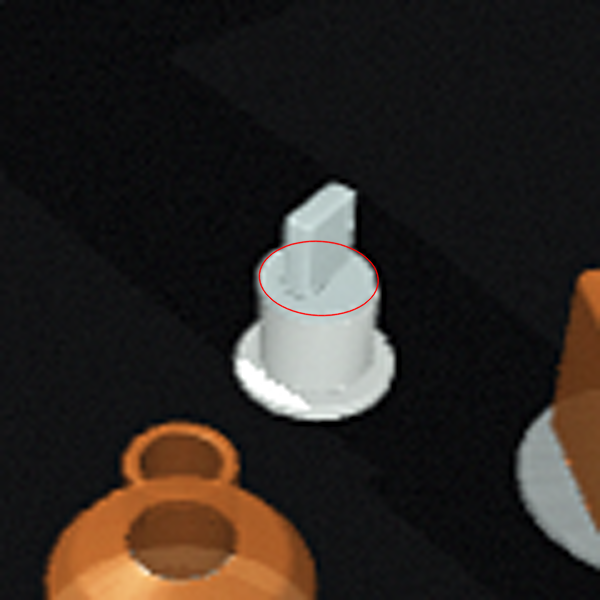

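The stopper stands upright in the stand, its flange on the expected rim circle at (318,278), and the gripper is clear.

```bash
python3 -c "
from workcell import env, job, camera
print(job.hand_in())"
```

```text
the job is handed in; nothing more can be done
None
```

The stopper was twisted about 51°, pulled straight out and set upright in the stand with its flange on the rim; I handed the job in at about 10 s, and no verdict was returned.

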